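Widen a rack bay by re-notching its divider, then rack the carton

TASK

The carton with the green band belongs in the carton rack, but the bay at the left end is too narrow for it. Take the blue divider by its black grip, lift it out of its notch, shift it along the rail to the notch marked by the orange clip and let it drop fully home. Then pick up the green-banded carton and set it down gently, without dropping it, upright and flat on the floor of the bay you have widened (between the divider and the rack's left end wall), without leaning the arm on the rack or its overhanging shelf and without disturbing the bottle, vial, small carton and beaker standing around.

Things in the scene. Friction and masses are not known exactly. Their poses are not given: they have to be found in the camera images.
- rack: White carton rack, fixed, 260x345x240 mm (x,y,z). Origin: centre of its underside, on the bench; x points to its rear (away from the robot), y to its left, z up. Front: a lane along y. Behind it a grey face leans 35 degrees towards the robot and carries a steel rail (along y) with 5 notches 15 mm wide, 12 deep, at y = +104, +72, +40, +8, -24 mm. Above: an overhanging shelf.
- lane_left (a point): Floor of the rack's lane at its left end: on the lane's middle line (rack x = -85 mm), at the inner face of the left end wall (rack y = +165 mm), 6 mm above the bench. The lane is 66 mm deep between two low lips (tops 12 mm above the bench) and 330 mm long; end walls 54 mm high. The bay runs from this wall to the divider's blue plate.
- shelf_edge (a point): Middle of the lower front edge of the rack's upper shelf (rack x = 11, z = 219 mm; its end brackets hang 11 mm lower); the shelf runs from here to the rear, the rack's full length. It overhangs the divider's grip, so a gripper cannot come straight down on it but must lean about 35 degrees (25 to 50), coming from above on the robot's side.
- divider_grip (a point): Middle of the divider's black grip: 14 mm wide along the rail (pinch these faces, they face along rack y), 22 mm along the slope, 38 mm tall; a 19 mm wide cap begins 12.5 mm above this point, the blue saddle 24 mm below it. Site z = lifting direction, 35 degrees from vertical towards the robot; y = rack y. Seated: rack x = 25.5, z = 113 mm.
- divider_shift (a joint): Slide of the divider along the rail, m: 0 in the first notch (rack y = +104 mm), growing towards the rack's -y; notches at 0, 0.032, 0.064, 0.096, 0.128. Range -0.004 to 0.132, light friction. It starts in the first notch; there the left bay is only 58 mm long.
- divider_lift (a joint): Lift of the divider, m: 0 fully seated, 0.026 at most. Its tooth, 10 mm wide and 10 deep, has 2.5 mm play each way in a notch; lifted more than 10 mm it slides freely along the rail. A light spring and its weight (2 to 3 N in all) press it back: let go over a notch it falls home, between notches it stays up on the rail at 0.010.
- divider_plate: Blue plate of the divider, 5 mm thick, across the lane as the bay's movable wall: at the grip's rack y, 16 to 60 mm above the bench, fixed to the grip. Not to be gripped for lifting. Origin: on the rail's top face below the grip, y = rack y.
- clip_orange: Orange marker clip, 18 mm wide, fixed on the front edge of the leaning grey face, below the wanted notch (the second, third or fourth from the left; a white and a green clip mark the other two). Origin: on the rail's top face in the middle of that notch, i.e. at the notch's rack y; axes parallel to the rack's.
- carton_mid (a point): Centre of the green-banded white carton, 41 mm (x) by 70 mm (y) by 62 mm tall (z up), about 90 g, standing upright on the bench right of the rack. Grip it across the 41 mm. In the bay its 70 mm side lies along the lane (it fits no other way).
- carton: The green-banded carton again; origin at the middle of its underside.
- dropper_bottle: White dropper bottle with black cap, 33 mm across, 70 mm tall, standing in the right part of the rack's lane. Origin: middle of its underside.
- vial_blue: Blue-capped vial, 22 mm across, 56 mm tall, on the rack's upper shelf. Origin: middle of its underside.
- shelf_carton: Small white carton 31x78x20 mm on the rack's upper shelf. Origin: middle of its underside.
- beaker: Small beaker, 52 mm across, 63 mm tall, on the bench right of the rack. Origin: middle of its underside.
Mind the look-alikes: they are no part of the job. Leave any pink, turquoise or yellow look-alike of the carton alone.

How it is judged:
On the way:
1. the divider stands fully down in the notch marked by the orange clip (y of divider_grip in the frame of clip_orange between -0.004 and 0.004 m and value of joint divider_lift below 0.003 m), for 0.2 s.
At the end, for the whole second after the job is handed in: Divider down (within 3 mm) in the orange clip's notch (within 4 mm); green-banded carton at rest, upright (0.1 rad), flat on the lane floor (centre 33 to 41 mm above the bench), within 15 mm of the lane's middle line, between divider plate and left end wall (all of step 1 and x of carton_mid in the frame of rack between -0.1 and -0.07 m and y of carton_mid in the frame of rack below 0.135 m and y of carton_mid in the frame of divider_plate above 0.033 m and height (world z) of carton_mid between 0.033 and 0.041 m and angle between carton_mid's own z axis and vertical below 0.1 rad and linear speed of carton below 0.02 m/s); the robot touches nothing.
It fails at once if the bottle, vial, small carton or beaker is moved by more than 25 mm or tipped over (distance of any of dropper_bottle, vial_blue, shelf_carton, beaker from where it was at the start of the episode above 0.025 m or angle between any of dropper_bottle, vial_blue, shelf_carton, beaker's own z axis and vertical above 0.4 rad).
It fails at once if the carton is dropped (it falls free of the fingers faster than 0.5 m/s) (linear speed of carton above 0.5 m/s and contact force between the fingers and carton below 0.05 N).
It fails at once if the divider is lifted by its plate in place of its grip (contact force between the fingers and divider_plate above 1 N and value of joint divider_lift above 0.003 m).
It fails at once if the arm or the gripper's body (not the fingers) leans on the rack or its shelf with over 10 N (contact force between the arm and rack above 10 N).
It also fails if it takes over 64 s, if anything falls off the work surface, if the arm or the gripper's body presses on something with over 40 N, if the wrist force passes 120 N, or if a joint passes its speed limit or range.

ROBOT

A 7-joint arm with a two-finger parallel gripper is mounted at the origin on the work surface; the furniture and walls round the work are solid. World frame = base frame: x ahead of the robot, y to its left, z up, the work surface at z = 0. Lengths are in m, angles in rad, forces in N, time in s.
With the tool pointing down it reaches from about 0.425 to 0.95 m from the base axis. Payload 4.7 kg.
Tool frame: the origin (TCP) lies between the finger pads; the fingertips stand 25 mm ahead of it and the grasp point (between the pads) lies 6 mm ahead of it; x points along the fingers, z is the direction in which the jaws open and shut, and the axes are right-handed (so a half turn about x gives the same grasp; the last joint's range is limited). The gripper opens to 85 mm and grips with 20 to 120 N. Pads are 22 mm wide; open, the fingers measure 114 mm over their backs; the gripper's body (76 mm by 85 mm) begins 54 mm behind the grasp point. The pads swing forward as they close: fully open they stand 13 mm farther back than shut.
Start: joints at [1.079, 0.469, -0.049, 1.532, 0.024, 1.141, -0.082], TCP at [0.301, -0.604, 0.256] pointing down, gripper open.
Joint ranges: [-2.59, 2.59], [-0.33, 1.99], [-1.39, 1.29], [0.1, 2.45], [-1.04, 4.18], [0.21, 1.99], [-2.66, 2.66]. Speed limits (rad/s): [2.57, 2.57, 3.14, 3.14, 3.14, 3.14, 3.14].

INTERFACE

Orientations are given as a 3x3 rotation matrix whose columns are the frame's x, y, z axes.
In Python, from rig import * gives the robot as it stands. Calls block until the motion is done:
- movep(position, orientation): joint-space move of the TCP to a pose.
- move_l(position, attitude=None, feed=0.15, until_force=None): straight line of the TCP; attitude=None keeps the orientation; feed is the mean speed in m/s. With until_force (N) it stops when the force on the tool has changed by that much, and returns True; else False.
- move_joints(angles): joint-space move.
- command_gripper(opening, newtons=None): finger opening in m; newtons is the grip in N (None keeps the last); returns when the fingers have stopped.
- sleep(seconds).
- inverse_kinematics(position, orientation): joint angles nearest the present ones, or None.
- sense(): the state.
- camera(name): name is "scene" or "top"; returns (picture, depth): 400x640x3 uint8, red, green, blue; 400x640 float32, m along the optical axis (not along the pixel's ray), 0 where there is no reading.
- camera_params(name): a dict with "K" (3x3 intrinsics, pixels), "position" and "rotation" of the camera in the world. Camera axes: x right, y down, z forward; pixel columns grow to the right and rows downward; lengths in m; the calibration is good to about 2 mm. A picture is of the moment at which its call begins. camera_params takes no time and is no camera call.
A pose or a line that the arm cannot do raises Unreachable and nothing moves.
- finish_job(): hands the job in, once; it reports no verdict.
The state is a dict: "time_s": time; "joint_pos": joint angles; "qd": joint speeds; "joint_efforts": joint torques, N m; "position": TCP position; "tcp_rot": TCP orientation; "wrist_force": force on the tool from outside, world axes, zero at the start; "ft_torque": the same for the moment, N m; "finger_gap": finger opening in m.
Only numpy, scipy, OpenCV 4.12 (cv2) and the standard library are available. Lean on these libraries where they do the work, as an engineer would, in place of code of your own. Each camera call takes 0.05 s, during which the arm holds its last target. There are 200 camera calls.

## Working session

There is one attempt and no reset: what is moved stays moved. The work goes in short steps, each a Python script; the robot and the scene stay as the last script left them, time stands still between calls to the robot, and variables do not carry over. Pictures are saved under pics/ and viewed, about 8 in all and at most 12, crops included, and the job is handed in when it is done.

```bash
ls; mkdir -p pics; cat > h.py <<'E'
from rig import *
import numpy as np, cv2
def save(n,img): cv2.imwrite('pics/'+n+'.png',img[:,:,::-1])
def pts(name,depth):
    p=camera_params(name);K=np.array(p['K']);v,u=np.mgrid[:depth.shape[0],:depth.shape[1]]
    c=np.stack([(u-K[0,2])/K[0,0]*depth,(v-K[1,2])/K[1,1]*depth,depth],-1)
    P=c@np.array(p['rotation']).T+np.array(p['position']); P[depth<=0]=np.nan
    return P
E
python3 - <<'E'
from h import *
for n in ('scene','top'):
    im,d=camera(n); save(n+'0',im); np.savez('%s0.npz'%n,im=im,P=pts(n,d))
    p=camera_params(n);print(n,p['position'],np.round(p['rotation'],3).tolist(),p['K'][0])
print(sense())
E
```

```text
pics
scene [-0.24449518  0.47572285  0.79939874] [[-0.579, -0.464, 0.67], [-0.815, 0.325, -0.48], [0.005, -0.824, -0.567]] [436.2817586    0.         325.67758675]
top [ 0.47067884 -0.08361003  1.09503499] [[-0.007, -0.997, 0.078], [-1.0, 0.008, 0.025], [-0.025, -0.078, -0.997]] [381.43535174   0.         318.69863991]
{'time_s': 0.1, 'joint_pos': array([ 1.07909661,  0.4693705 , -0.04858036,  1.53355538,  0.02409159,
        1.1410103 , -0.08231477]), 'qd': array([-1.37499690e-03, -5.34124316e-04, -2.43615159e-03, -3.47784988e-03,
       -9.62295586e-05,  3.04678041e-04,  4.08861481e-05]), 'joint_efforts': array([ 1.05473428e-03, -5.11514533e+01, -4.66696825e-02, -2.38394934e+01,
        1.08332100e-02,  4.34114743e-03, -5.56218751e-06]), 'position': array([ 0.30115331, -0.60356522,  0.25536781]), 'tcp_rot': array([[-8.38270701e-04,  8.94807243e-01,  4.46451895e-01],
       [ 1.54571150e-03,  4.46452678e-01, -8.94805910e-01],
       [-9.99998454e-01, -6.00037480e-05, -1.75736205e-03]]), 'wrist_force': array([ 0.72855207,  0.48247652, -0.39455031]), 'ft_torque': array([ 0.00201821, -0.05513767, -0.00536771]), 'finger_gap': 0.08538852049430676}
```

View pics/scene0.png

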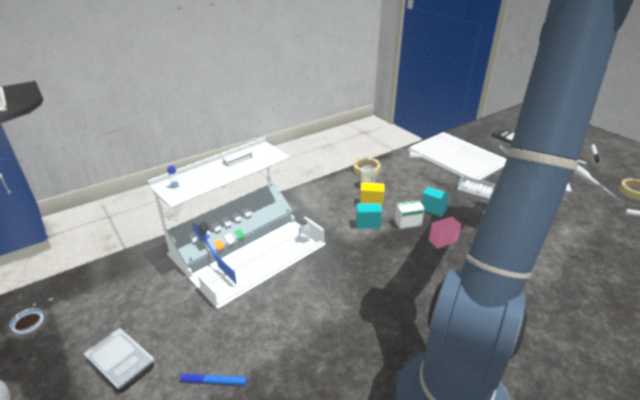

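View pics/top0.png

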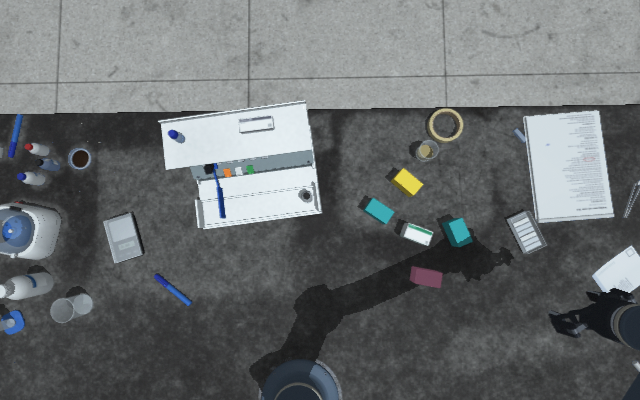

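```bash
python3 - <<'E'
from h import *
z=np.load('top0.npz');P=z['P'];im=z['im']
hsv=cv2.cvtColor(im,cv2.COLOR_RGB2HSV)
roi=np.zeros(P.shape[:2],bool);roi[95:235,150:335]=1
def rect(m,name):
    q=P[m][:,:2].astype(np.float32); r=cv2.minAreaRect(q); print(name,len(q),np.round(r[0],4),np.round(r[1],4),round(r[2],2),'z',np.round(np.nanpercentile(P[m][:,2],[5,50,95]),4)); return r
sh=roi&(P[...,2]>0.222)&(P[...,2]<0.25)
rs=rect(sh,'shelf'); print(np.round(cv2.boxPoints(rs),4).tolist())
# whole rack lower: end walls z .04-.06, lane
lo=roi&(P[...,2]>0.003)&(P[...,2]<0.07)&(hsv[...,1]<60)&(hsv[...,2]>110)
n,l,st,_=cv2.connectedComponentsWithStats(lo.astype(np.uint8)); k=1+np.argmax(st[1:,4]); r=rect(l==k,'lane');print(np.round(cv2.boxPoints(r),4).tolist())
H=hsv[...,0];S=hsv[...,1];V=hsv[...,2]
for nm,m in (('blue',roi&(H>100)&(H<130)&(S>120)&(V>60)),('orange',roi&(H>3)&(H<20)&(S>130)&(V>120)),('green',roi&(H>45)&(H<80)&(S>100))):
    n,l,st,c=cv2.connectedComponentsWithStats(m.astype(np.uint8))
    for k in range(1,n):
        if st[k,4]>8:
            q=P[l==k];print(nm,st[k,4],c[k].round(1),np.nanmedian(q,0).round(4),np.nanmin(q,0).round(4),np.nanmax(q,0).round(4))
# carton group
roi2=np.zeros_like(roi);roi2[130:300,350:500]=1
m=roi2&(P[...,2]>0.045)&(P[...,2]<0.075)
n,l,st,c=cv2.connectedComponentsWithStats(m.astype(np.uint8))
for k in range(1,n):
    if st[k,4]>60: r=rect(l==k,'box%s'%c[k].round());print(im[l==k].mean(0).round())
a=cv2.resize(im[130:240,180:330],None,fx=5,fy=5,interpolation=cv2.INTER_CUBIC); save('crop_rack',a)
E
```

```text
shelf 6758 [0.6858 0.1323] [0.1152 0.3443] 7.2 z [0.2225 0.2247 0.2437]
[[0.6069999933242798, 0.29589998722076416], [0.6502000093460083, -0.04569999873638153], [0.7645000219345093, -0.031300000846385956], [0.7213000059127808, 0.31029999256134033]]
lane 6382 [0.5863 0.1195] [0.1957 0.3445] 7.29 z [0.0036 0.0069 0.0622]
[[0.4674000144004822, 0.27790001034736633], [0.5112000107765198, -0.06379999965429306], [0.7052000164985657, -0.03889999911189079], [0.6614999771118164, 0.3027999997138977]]
blue 65 [172.9 133.9] [0.6772 0.2562 0.2785] [0.6704 0.251  0.2639] [0.6866 0.2667 0.2825]
blue 213 [219.1 193.5] [0.5598 0.2172 0.0526] [0.5003 0.2088 0.0018] [0.6448 0.2374 0.0928]
orange 51 [226.9 172.5] [0.6231 0.1967 0.0515] [0.6145 0.1866 0.0443] [0.6329 0.2051 0.0609]
green 52 [249.7 169.1] [0.6327 0.133  0.0535] [0.6222 0.1243 0.0443] [0.643  0.1422 0.0602]
box[429. 148.] 123 [ 0.6814 -0.358 ] [0.0502 0.0501] 25.91 z [0.0463 0.0585 0.0634]
[119. 125. 124.]
box[408. 182.] 417 [ 0.5934 -0.3004] [0.0701 0.042 ] 49.01 z [0.0557 0.0612 0.0642]
[215. 202.  78.]
box[379. 211.] 414 [ 0.515 -0.221] [0.0701 0.0414] 55.51 z [0.0565 0.061  0.0642]
[ 58. 161. 169.]
box[459. 232.] 453 [ 0.4558 -0.4353] [0.07   0.0423] 21.81 z [0.0528 0.0608 0.0642]
[ 50. 140. 148.]
box[417. 234.] 420 [ 0.4513 -0.323 ] [0.0706 0.0411] 68.45 z [0.0566 0.0612 0.0647]
[184. 206. 204.]
box[427. 278.] 439 [ 0.3346 -0.3467] [0.0706 0.041 ] 79.49 z [0.0562 0.0613 0.0645]
[114.  73.  92.]
```

View pics/crop_rack.png

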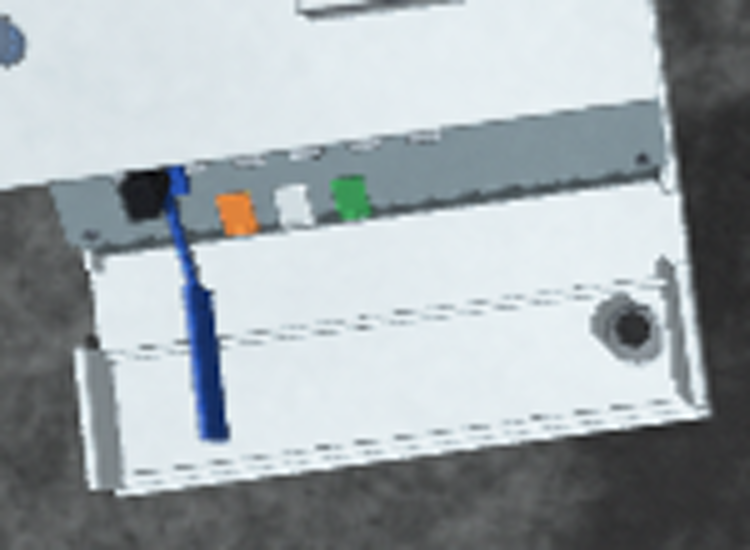

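```bash
cat >> h.py <<'E'
A=np.radians(7.25);O=np.array([0.617,0.1234,0.]);XR=np.array([np.cos(A),np.sin(A),0]);YR=np.array([-np.sin(A),np.cos(A),0]);ZR=np.array([0,0,1.])
def W(x,y,z): return O+x*XR+y*YR+z*ZR
def fr(x,z): return np.column_stack([x,np.cross(z,x),z])
def lean(L,s): L=np.radians(L);return fr(np.sin(L)*XR-np.cos(L)*ZR,s*YR)
def down(ang): return fr(np.array([0,0,-1.]),np.array([np.cos(ang),np.sin(ang),0]))
LIFT=-np.sin(np.radians(35))*XR+np.cos(np.radians(35))*ZR
def tcp(g,R): return g-0.006*R[:,0]
def st():
    s=sense();print(round(s['time_s'],2),s['position'].round(4),'F',s['wrist_force'].round(1),'gap',round(s['finger_gap'],4))
E
python3 - <<'E'
from h import *
G=W(.0255,.104,.113);print(G)
for L in (38,42):
  for s in (1,-1):
    R=lean(L,s)
    for b in (0,.12):
        print(L,s,b,np.round(inverse_kinematics(tcp(G-b*R[:,0],R),R),2).tolist() if inverse_kinematics(tcp(G-b*R[:,0],R),R) is not None else None)
for g,a in ((np.array([.4513,-.323,.043]),np.radians(68.45-90)),(W(-.085,.12,.049),A)):
    R=down(a);print(inverse_kinematics(tcp(g,R),R))
E
```

```text
[0.62917143 0.22978659 0.113     ]
38 1 0 [-0.57, 0.46, 0.07, 2.12, 1.86, 0.22, -0.62]
38 1 0.12 [-0.2, 0.24, -0.43, 2.18, 1.27, 0.39, -0.01]
38 -1 0 [-0.47, 0.46, -0.05, 2.11, 1.81, 0.26, 2.6]
38 -1 0.12 None
42 1 0 [0.23, 0.71, -0.99, 2.11, 1.91, 0.8, -0.38]
42 1 0.12 [-0.39, 0.22, -0.24, 2.25, 1.57, 0.36, -0.35]
42 -1 0 [-0.63, 0.47, 0.13, 2.16, 2.26, 0.27, 2.11]
42 -1 0.12 None
[ 0.73096796  0.55560893 -0.24143046  1.97799452  0.21508041  0.63216322
 -0.02582228]
[ 0.03364039  0.66463989 -0.71607207  1.9269981   0.61309633  0.78048696
 -0.90393687]
```

```bash
python3 - <<'E'
from h import *
G=W(.0255,.104,.113)
command_gripper(0.05,30)
movep(np.array([.45,-.05,.36]),down(A)) ; st()
L=42
R=lean(L,1)
movep(tcp(G-.11*R[:,0],R),R); st(); print(sense()['joint_pos'].round(2))
move_l(tcp(G-.045*R[:,0],R),R,feed=.1); st(); print(sense()['joint_pos'].round(2))
im,d=camera('scene'); save('a1',cv2.resize(im[140:320,120:350],None,fx=3,fy=3,interpolation=cv2.INTER_CUBIC))
E
```

```text
2.63 [ 0.4501 -0.0514  0.3597] F [-0.  -0.2 -0.8] gap 0.0496
4.06 [0.5531 0.2189 0.1995] F [0.  0.5 0.3] gap 0.0501
[ 0.09  0.33 -0.8   2.22  1.63  0.54 -0.33]
4.86 [0.5952 0.2255 0.1512] F [-0.7  0.4  0.6] gap 0.05
[ 0.07  0.49 -0.76  2.17  1.82  0.6  -0.45]
```

View pics/a1.png

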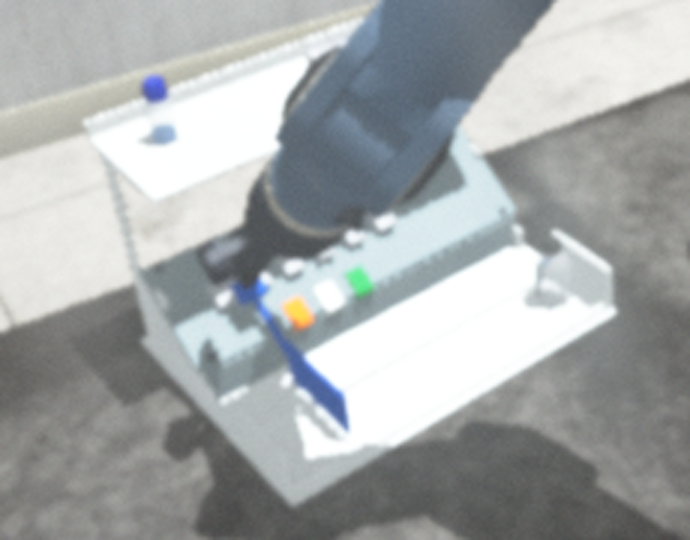

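The fingers stand just above the grip (blue saddle at about (250,290)), clear of the shelf and with no contact force. I'll descend and grip.

```bash
python3 - <<'E'
from h import *
G=W(.0255,.104,.113); R=lean(42,1)
print(move_l(tcp(G,R),R,feed=.06,until_force=8)); st()
command_gripper(0.0,40); sleep(.2); st()
p=sense()['position']
print(move_l(p+.005*LIFT,R,feed=.04)); st()
im,d=camera('scene'); save('a2',cv2.resize(im[140:320,120:350],None,fx=3,fy=3,interpolation=cv2.INTER_CUBIC))
E
```

```text
False
5.81 [0.625  0.2295 0.1175] F [0.3 0.5 0.1] gap 0.0502
6.39 [0.6252 0.2294 0.1178] F [-2.6 -1.   4.4] gap 0.0186
False
6.67 [0.6223 0.229  0.1219] F [ 1.4 -0.3 -1.1] gap 0.0183
```

View pics/a2.png

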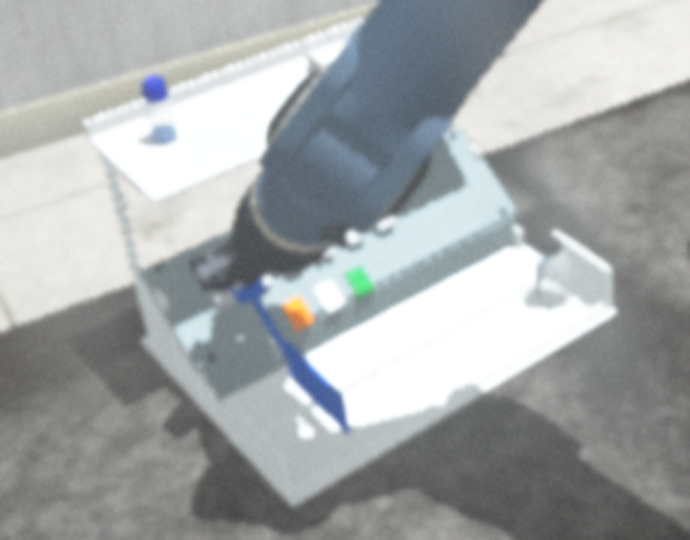

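```bash
cat >> h.py <<'E'
def plate():
    im,d=camera('scene');h=cv2.cvtColor(im,cv2.COLOR_RGB2HSV)
    m=(h[...,0]>100)&(h[...,0]<130)&(h[...,1]>110);m[:225]=0;m[300:]=0;m[:,:185]=0;m[:,260:]=0
    v,u=np.nonzero(m);P=pts('scene',d)[m]
    i=np.lexsort((u,v))[-5:];print('plate px',len(u),'cent',u.mean().round(2),v.mean().round(2),'low',u[i].mean(),v[i].mean(),'rack y',np.nanmedian((P-O)@YR).round(4),'z',np.nanpercentile(P[:,2],[5,50,95]).round(4))
    return im
E
python3 - <<'E'
from h import *
im=cv2.imread('pics/a1.png');im2=cv2.imread('pics/a2.png')
for i in (im,im2):
    h=cv2.cvtColor(i,cv2.COLOR_BGR2HSV);m=(h[...,0]>100)&(h[...,0]<130)&(h[...,1]>110);m[:340]=0;m[:,:260]=0;m[:,365:]=0
    v,u=np.nonzero(m);print(len(u),u.mean(),v.mean(),v.max())
plate()
R=lean(42,1);p=sense()['position']
move_l(p+.009*LIFT,R,feed=.04);st();plate()
E
```

```text
1344 315.4613095238095 382.5892857142857 421
1348 312.9881305637982 381.5808605341246 421
plate px 193 cent 219.72 260.89 low 232.6 277.8 rack y 0.1055 z [0.0347 0.0552 0.0893]
7.15 [0.6171 0.2283 0.1294] F [ 0.9 -0.9 -2.2] gap 0.0181
plate px 198 cent 220.65 259.99 low 233.2 277.4 rack y 0.1056 z [0.0423 0.0628 0.097 ]
```

```bash
python3 - <<'E'
from h import *
R=lean(42,1);p=sense()['position']
move_l(p+.005*LIFT,R,feed=.04);st()
p=sense()['position']
move_l(p-.032*YR,R,feed=.04);st();plate()
E
```

```text
7.48 [0.6141 0.2279 0.1336] F [ 1.3  0.4 -1.6] gap 0.0182
8.43 [0.6183 0.1957 0.1335] F [ 2.6 -0.1 -3.2] gap 0.0186
plate px 186 cent 233.3 254.69 low 245.6 270.8 rack y 0.0731 z [0.046  0.0642 0.101 ]
```

```bash
python3 - <<'E'
from h import *
R=lean(42,1);p=sense()['position']
print(move_l(p-.017*LIFT,R,feed=.03,until_force=10));st();plate()
command_gripper(.05);sleep(.3);st();plate()
E
```

```text
False
9.2 [0.6279 0.1975 0.1196] F [ 1.3  0.9 -1. ] gap 0.018
plate px 186 cent 231.43 256.73 low 243.6 272.8 rack y 0.0736 z [0.0317 0.05   0.0862]
9.96 [0.6279 0.1972 0.1196] F [-0.  -0.4 -0.1] gap 0.0499
plate px 201 cent 229.74 254.55 low 243.6 272.8 rack y 0.0737 z [0.0312 0.0522 0.0866]
```

```bash
python3 - <<'E'
from h import *
R=lean(42,1);p=sense()['position']
move_l(p-.11*R[:,0],R,feed=.12);st()
movep(np.array([.45,-.05,.33]),down(A))
R=down(np.radians(68.45-90))
movep(np.array([.4513,-.323,.20]),R);command_gripper(.065);st()
im=plate()
im0=np.load('scene0.npz');h=cv2.cvtColor(im0['im'],cv2.COLOR_RGB2HSV)
m=(h[...,0]>100)&(h[...,0]<130)&(h[...,1]>110);m[:225]=0;m[300:]=0;m[:,:185]=0;m[:,260:]=0
print('init z',np.nanpercentile(im0['P'][m][:,2],[5,50,95]).round(4),np.nanmedian((im0['P'][m]-O)@YR))
a=cv2.resize(im[130:310,140:440],None,fx=2.5,fy=2.5,interpolation=cv2.INTER_CUBIC); save('a3',a)
E
```

```text
11.07 [0.555  0.1877 0.2011] F [ 0.7 -0.5 -0.6] gap 0.05
13.97 [ 0.4518 -0.3223  0.2007] F [-0.5 -1.   0.5] gap 0.0647
plate px 214 cent 228.5 252.89 low 243.6 272.8 rack y 0.0736 z [0.0328 0.0546 0.0933]
init z [0.0319 0.0577 0.1007] 0.10293361101894488
```

View pics/a3.png

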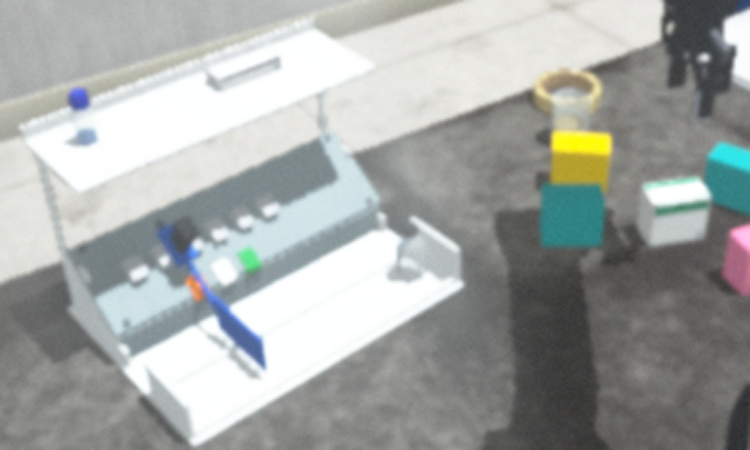

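Divider stands behind the orange clip (193,288), clear of the white and green ones; the plate height is back at the seated value. I'll cross-check the carton (675,212) in the scene view, then grasp it.

```bash
python3 - <<'E'
from h import *
z=np.load('scene0.npz');P=z['P'];h=cv2.cvtColor(z['im'],cv2.COLOR_RGB2HSV)
m=np.zeros(P.shape[:2],bool);m[195:232,393:430]=1
m&=(P[...,2]>.056)&(P[...,2]<.07)&(abs(P[...,0]-.4513)<.06)&(abs(P[...,1]+.323)<.06)
r=cv2.minAreaRect(P[m][:,:2].astype(np.float32));print(m.sum(),r)
c=np.array(r[0]);assert np.hypot(*(c-[.4513,-.323]))<.008
R=down(np.radians(68.45-90)); g=np.array([.4513,-.323,.044])
print(move_l(tcp(g,R),R,feed=.1,until_force=8));st()
command_gripper(0.,30);sleep(.2);st()
p=sense()['position'];move_l(p+[0,0,.03],R,feed=.08);st()
im,d=camera('scene');save('a4',cv2.resize(im[130:270,330:530],None,fx=3,fy=3))
E
```

```text
253 ((0.4517706334590912, -0.3238060176372528), (0.07212410122156143, 0.045209407806396484), 65.6809310913086)
False
15.67 [ 0.4517 -0.3232  0.0506] F [ 0.3 -0.5  0.4] gap 0.065
16.2 [ 0.4517 -0.3233  0.0505] F [ 1.1 -0.9  4.6] gap 0.0398
16.73 [ 0.4517 -0.3234  0.0809] F [ 0.3  0.  -1.4] gap 0.0398
```

View pics/a4.png

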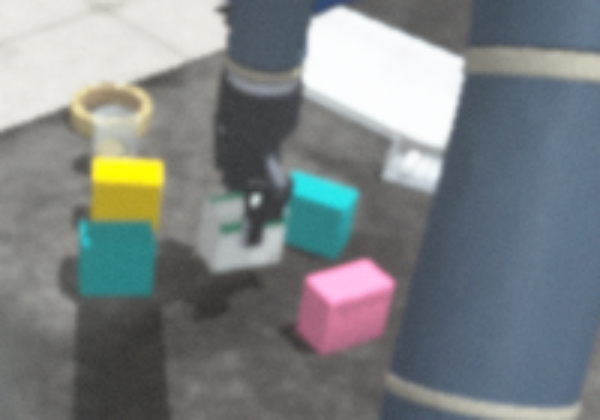

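Carton is held upright and clear of the bench at (245,235); neighbours untouched. Next I carry it to the bay.

```bash
python3 - <<'E'
from h import *
R0=down(np.radians(-21.55));R=down(A)
p=sense()['position'];move_l(np.array([p[0],p[1],.25]),R0,feed=.15)
movep(np.array([.45,-.02,.28]),R)
T=W(-.085,.120,.0)
movep(T+[0,0,.20],R);st()
move_l(T+[0,0,.105],R,feed=.1);st()
im,d=camera('top');P=pts('top',d);np.savez('top1.npz',im=im,P=P)
save('a5',cv2.resize(im[120:240,150:340],None,fx=4,fy=4,interpolation=cv2.INTER_CUBIC))
E
```

```text
20.29 [0.5184 0.2297 0.1998] F [ 0.5 -0.3 -0.4] gap 0.0399
21.39 [0.518  0.2321 0.1056] F [ 0.1 -0.9 -0.6] gap 0.0393
```

View pics/a5.png

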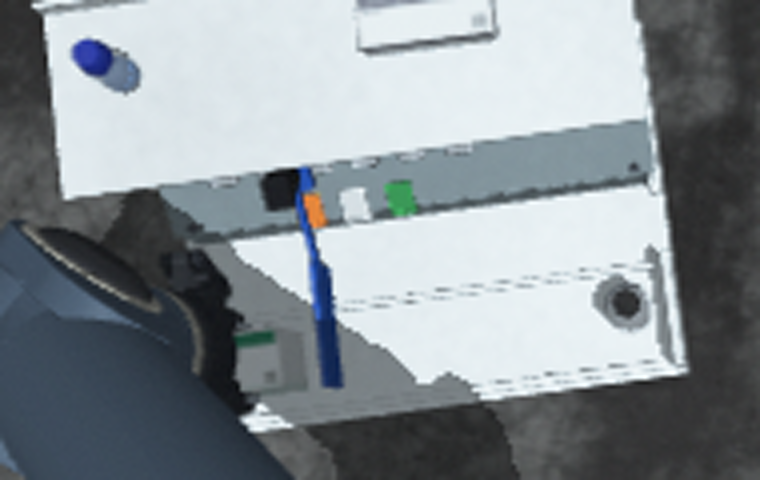

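The carton's right edge (305,360) is clear of the blue plate (325,350) with the left wall beyond. Lowering gently.

```bash
python3 - <<'E'
from h import *
R=down(A);T=W(-.085,.120,.0)
print(move_l(T+[0,0,.062],R,feed=.06,until_force=6));st()
print(move_l(T+[0,0,.0545],R,feed=.015,until_force=4));st()
E
```

```text
False
22.31 [0.5177 0.232  0.0622] F [-0.1 -0.4 -0.3] gap 0.0398
True
22.73 [0.5178 0.2318 0.0565] F [ 0.1 -0.3  3.3] gap 0.04
```

Contact came at exactly the predicted TCP height (0.0565). Next: release, retreat and check.

```bash
python3 - <<'E'
from h import *
R=down(A)
command_gripper(.054);sleep(.2);st()
p=sense()['position'];move_l(p+[0,0,.17],R,feed=.08);st()
movep(np.array([.44,-.15,.33]),R)
im,d=camera('top');P=pts('top',d);save('a6',cv2.resize(im[100:240,150:340],None,fx=4,fy=4,interpolation=cv2.INTER_CUBIC))
q=(P-O);rx=q@XR;ry=q@YR
m=(P[...,2]>.058)&(P[...,2]<.08)&(rx>-.12)&(rx<-.05)&(ry>.079)&(ry<.16)
r=cv2.minAreaRect(np.stack([rx[m],ry[m]],-1).astype(np.float32));print('carton in rack',m.sum(),r,np.nanpercentile(P[m][:,2],[10,50,90]))
h=cv2.cvtColor(im,cv2.COLOR_RGB2HSV);m=(h[...,0]>100)&(h[...,0]<130)&(h[...,1]>120)&(rx<-.06)&(rx>-.115)&(ry>.04)&(P[...,2]>.04)
print('plate y',np.nanmedian(ry[m]),'z',np.nanpercentile(P[m][:,2],[10,50,90]))
z=np.load('top0.npz');P0=z['P'];h0=cv2.cvtColor(z['im'],cv2.COLOR_RGB2HSV);q0=P0-O
m=(h0[...,0]>100)&(h0[...,0]<130)&(h0[...,1]>120)&(q0@XR<-.06)&(q0@XR>-.115)&(q0@YR>.04)&(q0@YR<.16)&(P0[...,2]>.04)
print('plate0 y',np.nanmedian((q0@YR)[m]),'z',np.nanpercentile(P0[m][:,2],[10,50,90]))
E
```

```text
23.23 [0.5171 0.2312 0.0557] F [1.  0.2 0.6] gap 0.0537
25.5 [0.5169 0.2311 0.2253] F [-0.2 -0.9 -0.1] gap 0.0541
carton in rack 403 ((-0.08696863055229187, 0.12062837183475494), (0.07251441478729248, 0.04096813127398491), 89.88591766357422) [0.06460344 0.06732027 0.06972624]
plate y 0.6386466460364212 z [0.05188625 0.06425731 0.10650932]
plate0 y 0.10056523159963926 z [0.04409946 0.05492852 0.05952877]
```

View pics/a6.png

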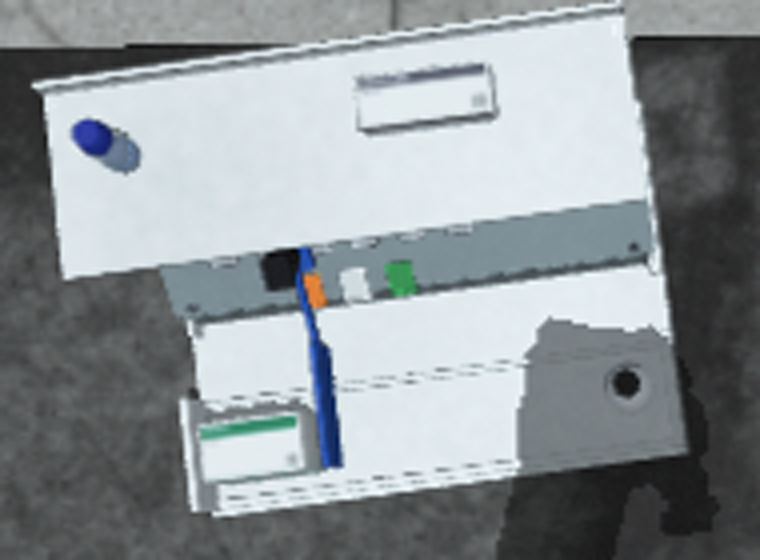

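The carton lies flat in the bay (250,445) between the left wall and the plate (325,430). My plate filter picked up other blue objects, so I'll redo that check and then hand in.

```bash
python3 - <<'E'
from h import *
def f(P,im,y):
    h=cv2.cvtColor(im,cv2.COLOR_RGB2HSV);q=P-O;rx=q@XR;ry=q@YR
    m=(h[...,0]>100)&(h[...,0]<130)&(h[...,1]>120)&(rx<-.055)&(rx>-.12)&(abs(ry-y)<.02)&(P[...,2]>.04)
    return np.nanmedian(ry[m]),np.nanpercentile(P[m][:,2],[50,75,90])
z=np.load('top0.npz');a=f(z['P'],z['im'],.104)
im,d=camera('top');b=f(pts('top',d),im,.072);print(a,b)
if abs(b[0]-.072)<.006 and abs(b[1][2]-a[1][2])<.004: finish_job();print('done')
E
```

```text
(np.float64(0.10052888483982592), array([0.05480159, 0.05845629, 0.05957696])) (np.float64(0.07133368962913778), array([0.05634997, 0.05918523, 0.06062604]))
the job is handed in; nothing more can be done
done
```

The blue divider now stands in the orange clip's notch, the second from the left. The green-banded carton is upright on the floor of the widened bay. I handed the job in at about 27 s of robot time; no verdict is reported.

**Last checks:**
- **Divider:** the plate sits at rack y ≈ 71 mm, against 72 mm for the notch. Its top is about 60 mm above the bench, within about 1 mm of its seated height at the start.
- **Carton:** its centre is at rack x = -87 mm, y = 121 mm, with the top at about 67 mm. Contact with the lane floor came at the predicted height and at about 4 N.
- **Surroundings:** the bottle, vial and small carton look undisturbed in the final top view. The beaker was outside that crop and looked in place in an earlier view taken after the carton was gripped. The arm ended clear of everything.

**Checks that were off:**
- When gripping the divider the fingers stopped at about 18.5 mm instead of 14 mm, so the pads probably closed on the grip's cap. It held through the lift, shift and drop.
- My first plate check picked up other blue objects. I narrowed the filter and repeated it before handing in.

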